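# Lift the hand lamp off its charging dock and snap the contact cap on

### The arm

A 6-joint arm with a two-finger parallel gripper is mounted at the origin on a cart in front of the work surface, level with it; the furniture and walls round the work are solid. World frame = base frame: x ahead of the robot, y to its left, z up, the work surface at z = 0. Lengths are in m, angles in rad, forces in N, time in s.
With the tool pointing down it reaches from about 0.2 to 0.875 m from the base axis. Payload 3.4 kg.
Tool frame: the origin (TCP) lies on the centre line of the jaws, within the pads' length; the fingertips stand 22 mm ahead of it and the grasp point (between the pads) lies 3 mm ahead of it; z points along the fingers, y is the line along which they close (so a half turn about z gives the same grasp; the last joint's range is limited). The gripper opens to 94 mm and grips with 3 to 60 N. Pads are 16 mm wide; open, the fingers measure 119 mm over their backs; the gripper's body (75 mm by 177 mm) begins 78 mm behind the grasp point.
Start: joints at [-1.446, 0.276, 1.505, -0, 1.361, -0.121], TCP at [0.14, -0.558, 0.227] pointing down, gripper open.
Joint ranges: [-2.89, 2.89], [-0.75, 2.08], [0.22, 2.7], [-1.18, 4.32], [0.11, 2.71], [-2.7, 2.7]. Speed limits (rad/s): [2.57, 2.57, 3.14, 3.14, 3.14, 3.14].

### API

Orientations are given as a unit quaternion [w, x, y, z].
In Python, from cell import * gives the robot as it stands.
- The arm moves only by the tool drive_tool, never from a script. Its argument "rows" is a list of rows, each a list of 7 numbers: the turn, a rotation vector about the tool's x, y, z normalised to -1 to 1, where 1 is 45 degrees, then the shift along the tool's x, y, z normalised to -1 to 1, where 1 is 400 mm, then the closure, from 0 (fully open) to 1 (shut). A call has 1 to 20 rows; each row is the pose to reach, as a shift and turn from the pose commanded when the call began, along the tool's axes at that moment; what a row does not reach only later rows make up. A row lasts 1/12 s, in which the tool goes at most 41.7 mm and 7.16 degrees, less where a joint would pass 70% of its speed; a pose out of reach is approached as far as the arm can. A call with a number of a shift or a turn outside -1 to 1 is refused whole. A call with a gripper value outside its range is refused whole. The fingers move at their own pace and stop on an object; "squeeze" is the grip in N (left out, the last holds). Time passes only in rows, so rows that repeat a pose let the fingers close. It gives the time, the measured TCP pose, the force, the opening and the grip force at its end, in the units of the state.
- state(): the state, without advancing time (a new reading comes with each control period).
- snapshot(name): name is "side" or "top" or "wrist"; returns a dict with "image" (384x512x3 uint8, red, green, blue), "intrinsics" (3x3 intrinsics, pixels), "eye" and "attitude" of the camera in the world; the wrist camera has in their place "mount" (4x4, takes a point from camera to tool coordinates, whose origin is the TCP and whose axes are the flange's). Camera axes: x right, y down, z forward; pixel columns grow to the right and rows downward; lengths in m; the calibration is good to about 2 mm. The wrist camera is an equidistant fisheye: a pixel r from the principal point sees the ray r / f radians off the axis. A picture is of the moment at which its call begins: read the wrist's pose just before it. There is no depth.
- close_job(): hands the job in; it is judged then, once.
The state is a dict: "time_s": time; "qpos": joint angles; "dq": joint speeds; "effort": joint torques, N m; "ee_pos": TCP position; "eef_rot": TCP orientation; "ft_force": force on the tool from outside, world axes, zero at the start; "wrist_torque": the same for the moment, N m; "finger_gap": finger opening in m; "finger_force": force on a finger pad.
Only numpy, scipy, OpenCV 4.12 (cv2) and the standard library are available. Lean on these libraries where they do the work, as an engineer would, in place of code of your own. Each camera call takes 0.05 s, during which the arm holds its last target. There are 200 camera calls.

### The job

Lift the yellow and black hand lamp by its handle off the charging dock and set it gently down, upright, on the bench close beside the dock, and let go of it. Then take the orange snap cap by its knob and press it down over the dock's brass contact stud until it clicks home, and keep pressing it firmly against the red gasket: finish while still pressing the cap down, without letting go. Leave the other things on the bench as they are.

Things in the scene. Friction and masses are not known exactly. Their poses are not given: they have to be found in the camera images.
- dock: Charging dock fixed to the bench: black block 134 x 124 mm (x, y), 26 mm high, on it a grey plate 96 mm square, up to 30 mm. In its middle an upright brass stud 20 mm across, tip tapering to 12 mm; four steel spring balls stand 3.5 mm out of its side. Round its foot lies a red gasket ring 42 mm across. Origin: centre of the underside, on the stud's axis, on the bench; z up.
- dock_seat (a point): Point on the stud's axis at the height of the uncompressed red gasket's top, 33 mm above the bench. The stud's tip is 22 mm above this point, the middles of the spring balls 7.5 mm above it. The lamp, while docked, hides this.
- gasket (a joint): How far the red sprung gasket round the stud's foot is pressed down, in m: 0 free, 0.0025 fully pressed. It takes about 2 N to start it and 4 N per mm more (about 12 N at the stop). Only the cap can reach it.
- lamp: LED hand lamp: black base, clear lens, yellow top, black handle on top; 84 mm across, 176 mm high, 0.3 to 0.6 kg. At the start it stands on the dock's grey plate (30 mm above the bench), its hollow base (54 mm hole, 34 mm deep) loosely over the stud: lift it straight up 30 mm or more to clear the stud. Origin: centre of the underside; z up; y along the handle's bar.
- lamp_handle (a point): Middle of the lamp's handle bar: a round bar 16 mm thick, straight for 56 mm along the lamp's y, its centre 168 mm above the lamp's underside. 40 mm of free space below the bar; grip it from above, closing across it.
- snap_cap: Orange snap cap, round, mouth down on the bench at the start, left or right of the dock; 45 g, 58 mm high. Skirt 38 mm across, 27 mm high; on it a disc 44 mm across (27 to 32 mm high), then the grip knob 22 mm across (32 to 58 mm high, black band). Bore 29 mm wide, 27 mm deep, narrowed to 24 mm by a lip near the mouth: 2 mm of play round the stud. Origin: centre of the underside; z up.
- snap_cap_knob (a point): Point on the cap's axis in the middle of the knob, 45 mm above the cap's underside. How it snaps: resting on the spring balls the cap's underside is about 10 mm above the gasket; pushed down with about 8 N its lip slips over the balls, the force drops, and the cap comes down onto the gasket.
- jar: Bystander: small white jar with a pink lid, 53 mm in diameter, 46 mm high, on the other side of the dock from the cap. Origin: centre of the underside. Leave alone.
- stapler: Bystander: teal and black stapler, 122 x 28 x 36 mm, at the left edge of the bench. Leave alone.
- red_tape: Bystander: red tape roll lying flat, 104 mm across, 37 mm high, at the right. Leave alone.
- stamp: Bystander: wooden rubber stamp, 62 x 26 mm, 76 mm high, standing behind the dock. Leave alone.
- ink_pad: Bystander: blue ink pad tin, 91 x 63 x 18 mm, behind the dock. Leave alone.
- blue_box: Bystander: white product box with a blue stripe, 155 x 60 x 45 mm, at the left of the bench. Leave alone.
Mind the look-alikes: they are no part of the job. Several things have the shape of the snap_cap; the one meant has the colours described above.

How it is judged:
On the way, in this order (a step that is already met when the one before it is completed fails the run):
1. the lamp stands upright on the bench within 0.30 m of the dock's centre and is let go (height (world z) of lamp below 0.006 m and angle between lamp's own z axis and vertical below 0.08 rad and horizontal distance between lamp and dock below 0.3 m and linear speed of lamp below 0.03 m/s and contact force between the fingers and lamp below 0.1 N), for 0.2 s.
2. the cap has snapped home over the stud: underside within 1.5 mm of the gasket's free height, centred, upright (z of snap_cap in the frame of dock_seat below 0.0015 m and horizontal distance between snap_cap and dock_seat below 0.004 m and angle between snap_cap's own z axis and vertical below 0.12 rad), for 0.1 s.
At the end, for the whole second after the job is handed in: Cap snapped home (underside at most 1.5 mm above the free gasket, within 4 mm of the stud's axis, 0.12 rad of upright), fingers still pressing it: gasket down over 0.7 mm (about 5 N), over 3 N on the cap. Lamp still, upright (0.08 rad) on the bench, let go, centre within 0.30 m of the dock's (all of step 1 and all of step 2 and value of joint gasket above 0.0007 m and contact force between the fingers and snap_cap above 3 N); the arm keeps its last pose, push and grip.
It fails at once if the lamp is dropped (falls faster than 0.7 m/s while not held) (linear speed of lamp above 0.7 m/s and contact force between the fingers and lamp below 0.1 N).
It fails at once if the lamp is tipped over (angle between lamp's own z axis and vertical above 0.8 rad).
It fails at once if a bystander is moved more than 30 mm (distance of any of jar, stapler, red_tape, stamp, ink_pad, blue_box from where it was at the start of the episode above 0.03 m).
It also fails if it takes over 59 s, if anything falls off the work surface, if the arm or the gripper's body presses on something with over 40 N, if the wrist force passes 120 N, or if a joint passes its speed limit or range.

## Working session

There is one attempt and no reset: what is moved stays moved. The work goes in short steps, Python scripts to look and compute and a tool call to move; the robot and the scene stay as the last step left them, time stands still between calls to the robot, and variables do not carry over. Pictures are saved under pics/ and viewed, at most 10 in all, crops included, and the job is handed in when it is done.

Besides the shell and the picture viewer there is one more tool, called after "Emit:" by a JSON object that holds its "fn" and its "kwargs", one argument or row to a line. drive_tool: Moves the arm, as the interface text tells. Scaled input: -1 to 1 covers 400 mm each way for a shift and 45 degrees each way for a turn. Its arguments: {"type":"object","properties":{"rows":{"type":"array"},"squeeze":{"type":"number"}},"required":["rows"]}

```bash
mkdir -p pics; ls
python3 - <<'E'
from cell import *
import cv2,numpy as np,pickle
s=state();print(s)
d={}
for n in("side","top"):
    p=snapshot(n);d[n]=p;print(n,p["intrinsics"],p["eye"],p["attitude"])
pickle.dump(d,open("v0.pkl","wb"))
im=np.vstack([d["side"]["image"],d["top"]["image"]])
cv2.imwrite("pics/side0.png",d["side"]["image"][:,:,::-1]);cv2.imwrite("pics/top0.png",d["top"]["image"][:,:,::-1])
w=snapshot("wrist");print({k:v for k,v in w.items() if k!="image"})
E
```

```text
pics
{'time_s': 0.0, 'qpos': array([-1.44603042e+00,  2.76571932e-01,  1.50609473e+00, -1.28294298e-05,
        1.36071280e+00, -1.21005511e-01]), 'dq': array([-0.00045229,  0.00069362,  0.00161536, -0.00050608,  0.00152593,
       -0.00194249]), 'effort': array([ 8.61445897e-04, -4.04588270e+01, -2.37226313e+01,  7.05171889e-02,
        3.42842890e-02, -1.44537366e-04]), 'ee_pos': array([ 0.13982174, -0.55720134,  0.22663318]), 'eef_rot': array([-8.93390157e-04,  9.92458487e-01,  1.22577945e-01, -7.95224262e-06]), 'ft_force': array([ 0.79145449, -0.48462875,  0.57019102]), 'wrist_torque': array([0.0163663 , 0.01325935, 0.02486313]), 'finger_force': 0.0, 'finger_gap': 0.09413332128366318}
side [[499.43975017   0.         258.07082175]
 [  0.         499.43975017 192.15463051]
 [  0.           0.           1.        ]] [-0.34173522 -1.38457776  0.82294857] [-0.52816915  0.7973245  -0.23822723  0.16899344]
top [[362.35798343   0.         253.82979212]
 [  0.         362.35798343 188.75860514]
 [  0.           0.           1.        ]] [ 0.44330322 -0.02012462  1.21150705] [ 0.03689183 -0.70490998  0.70668244 -0.04838217]
{'intrinsics': array([[297.31863964,   0.        , 254.70471801],
       [  0.        , 297.31863964, 189.66858266],
       [  0.        ,   0.        ,   1.        ]]), 'mount': array([[ 1.67426015e-04, -9.66612574e-01, -2.56242277e-01,
         7.42047839e-02],
       [ 9.99999937e-01,  2.42008755e-04, -2.59530558e-04,
         3.14863713e-04],
       [ 3.12878375e-04, -2.56242218e-01,  9.66612553e-01,
        -1.56373099e-01],
       [ 0.00000000e+00,  0.00000000e+00,  0.00000000e+00,
         1.00000000e+00]])}
```

View pics/side0.png

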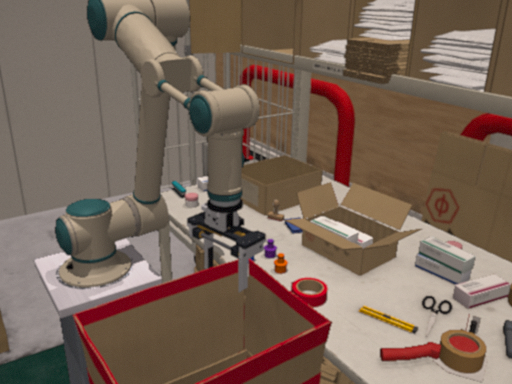

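View pics/top0.png

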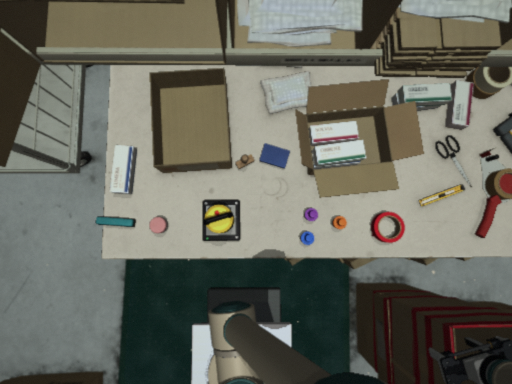

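The top view shows the lamp on its dock at (220,218). Three cap-shaped things could be the target: purple (311,214), blue (307,238) and orange (339,223). The orange one matches the description. The red tape is at (388,227) and the jar at (158,225).

```bash
cat > h.py <<'E'
import numpy as np,cv2,pickle
from scipy.spatial.transform import Rotation as R
def rot(q): return R.from_quat([q[1],q[2],q[3],q[0]]).as_matrix()
def ray(v,uv,st=None):
    K=v["intrinsics"]; x=(uv[0]-K[0,2])/K[0,0]; y=(uv[1]-K[1,2])/K[1,1]
    if "mount" in v:
        r=np.hypot(x,y); k=np.sin(r)/max(r,1e-9); d=np.array([x*k,y*k,np.cos(r)])
        M=v["mount"]; Rt=rot(st["eef_rot"])
        return Rt@M[:3,3]+st["ee_pos"], Rt@M[:3,:3]@d
    d=np.array([x,y,1.]); return np.array(v["eye"]),rot(v["attitude"])@(d/np.linalg.norm(d))
def plane(v,uv,z,st=None):
    o,d=ray(v,uv,st); return o+d*(z-o[2])/d[2]
def blobs(im,lo,hi,amin=30):
    m=cv2.inRange(cv2.cvtColor(np.ascontiguousarray(im),cv2.COLOR_RGB2HSV),np.array(lo),np.array(hi))
    n,_,s,c=cv2.connectedComponentsWithStats(m)
    return m,[(s[i].tolist(),c[i].round(1).tolist()) for i in range(1,n) if s[i,4]>=amin]
def delta(st,target):  # tool-axis shift, scaled units
    return (rot(st["eef_rot"]).T@(np.array(target)-st["ee_pos"])/0.4).round(4)
E
python3 - <<'E'
from h import *
d=pickle.load(open("v0.pkl","rb"));t=d["top"];im=t["image"]
print("eye chk bench ctr",plane(t,(254,189),0))
_,b=blobs(im[190:260,90:400],(8,150,120),(20,255,255));print("orange",b)
for s,c in b: print(plane(t,(c[0]+90,c[1]+190),.04))
_,b=blobs(im[190:260,190:250],(22,120,100),(35,255,255),15);print("yel",b)
# dark bar in yellow, dock outline
g=cv2.cvtColor(im,cv2.COLOR_RGB2GRAY)
m=(g<75).astype(np.uint8)[190:260,190:255]
cs,_=cv2.findContours(m,cv2.RETR_EXTERNAL,cv2.CHAIN_APPROX_NONE)
c=max(cs,key=cv2.contourArea);r=cv2.minAreaRect(c);print(r)
bx=cv2.boxPoints(r)+[190,190];P=np.array([plane(t,p,.026) for p in bx]);print(P,P.mean(0),np.linalg.norm(np.diff(P,axis=0),axis=1))
s=d["side"]
print("side orange",[(plane(s,(280,258),.055))])
for n,px in dict(purple=(311,214),blue=(307,238),jar=(158,225),stamp=(245,160),ink=(275,155),edge=(250,258)).items(): print(n,plane(t,px,.03).round(3))
cv2.imwrite("pics/crop.png",cv2.resize(np.hstack([im[180:260,185:265],im[190:270,285:365]])[:,:,::-1],None,fx=5,fy=5,interpolation=2)[:,:800])
E
```

```text
eye chk bench ctr [ 0.58937793 -0.04067641  0.        ]
orange [([243, 26, 13, 13, 113], [249.4, 32.3])]
[ 0.47568389 -0.31576607  0.04      ]
yel [([15, 15, 25, 13, 177], [26.1, 20.1]), ([16, 27, 28, 16, 274], [30.7, 35.1])]
((31.0, 30.0), (40.0, 36.0), 90.0)
[[0.55020103 0.1270064  0.026     ]
 [0.54996087 0.00912298 0.026     ]
 [0.41996577 0.00893541 0.026     ]
 [0.42040787 0.12527086 0.026     ]] [0.48513389 0.06758391 0.026     ] [0.11788366 0.12999523 0.11633628]
side orange [array([ 0.46442834, -0.33111578,  0.055     ])]
purple [ 0.503 -0.226  0.03 ]
blue [ 0.426 -0.211  0.03 ]
jar [0.469 0.271 0.03 ]
stamp [ 0.683 -0.011  0.03 ]
ink [ 0.7  -0.11  0.03]
edge [ 0.363 -0.027  0.03 ]
```

View pics/crop.png

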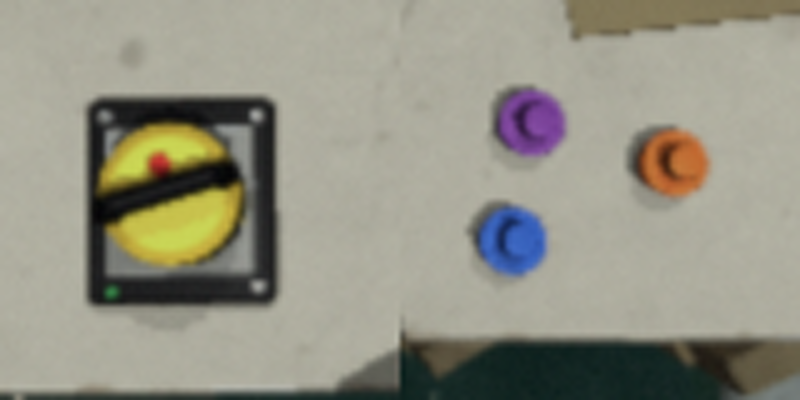

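Emit:
{"fn": "drive_tool", "kwargs": {
  "rows": [
    [0, 0, 0, 0, 0, -0.2, 0],
    [0, 0, 0, 0, 0, -0.34, 0],
    [0, 0, 0, 0, 0, -0.34, 0],
    [0, 0, -1, 0.6, -0.65, -0.34, 0],
    [0, 0, -1, 0.6, -0.65, -0.34, 0],
    [0, 0, -1, 0.6, -0.65, -0.34, 0],
    [0, 0, -1, 0.6, -0.65, -0.34, 0],
    [0, 0, -1, 0.6, -0.65, -0.34, 0],
    [0, 0, -1, 0.6, -0.65, -0.34, 0],
    [0, 0, -1, 0.6, -0.65, -0.34, 0],
    [0, 0, -1, 0.6, -0.65, -0.34, 0],
    [0, 0, -1, 0.6, -0.65, -0.34, 0],
    [0, 0, -1, 0.6, -0.65, -0.34, 0]
  ]
}}

```text
time_s: 1.23
ee_pos: [0.3106, -0.2434, 0.3639]
eef_rot: [-0.0, 0.869, 0.495, 0.001]
ft_force: [0.3, -0.2, 0.9]
finger_gap: 0.0939
finger_force: 0.0
```

Run:
```python
from h import *
from cell import *
s=state();t=pickle.load(open("v0.pkl","rb"))["top"]
a=plane(t,(204.4,222.4),.198);b=plane(t,(233,214.4),.198);m=(a+b)/2
print(s["time_s"],s["ee_pos"],rot(s["eef_rot"])[:,0],a,b,m,np.linalg.norm(a-b),np.degrees(np.arctan2(*(a-b)[[1,0]])))
yaw=np.degrees(np.arctan2(*rot(s["eef_rot"])[[1,0],0]));print(yaw)
print(delta(s,[m[0],m[1],.36]))
```

```text
1.2333 [ 0.31056587 -0.24336417  0.36394209] [0.50904313 0.860739   0.00186414] [0.47218    0.10093977 0.198     ] [0.49418302 0.02156018 0.198     ] [0.48318151 0.06124998 0.198     ] 0.08237264575259572 105.49270212524023
59.39982721047333
[ 0.8751 -0.0162  0.0115]
```

Emit:
{"fn": "drive_tool", "kwargs": {
  "rows": [
    [0, 0, -1, 0.875, -0.016, 0, 0],
    [0, 0, -1, 0.875, -0.016, 0, 0],
    [0, 0, -1, 0.875, -0.016, 0, 0],
    [0, 0, -1, 0.875, -0.016, 0, 0],
    [0, 0, -1, 0.875, -0.016, 0, 0],
    [0, 0, -1, 0.875, -0.016, 0, 0],
    [0, 0, -1, 0.875, -0.016, 0, 0],
    [0, 0, -1, 0.875, -0.016, 0, 0],
    [0, 0, -1, 0.875, -0.016, 0, 0],
    [0, 0, -1, 0.875, -0.016, 0, 0],
    [0, 0, -1, 0.875, -0.016, 0, 0]
  ]
}}

```text
time_s: 2.15
ee_pos: [0.484, 0.0559, 0.3626]
eef_rot: [-0.0, 0.615, 0.789, -0.001]
ft_force: [0.0, -0.1, -0.1]
finger_gap: 0.0942
finger_force: 0.0
```

Run:
```python
from h import *
from cell import *
s=state();w=snapshot("wrist");pickle.dump((s,w),open("w1.pkl","wb"))
print(s["ee_pos"],np.degrees(np.arctan2(*rot(s["eef_rot"])[[1,0],0])))
cv2.imwrite("pics/w1.png",w["image"][:,:,::-1])
```

```text
[0.48404705 0.05594247 0.36261385] 104.15426771624436
```

View pics/w1.png

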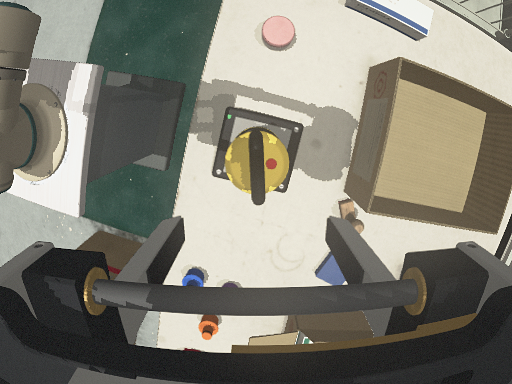

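The wrist view shows the lamp bar running from about (258,130) to (259,203). The fingertips are at (175,222) and (335,222), and the jar is at (279,32).

Run:
```python
from h import *
s,w=pickle.load(open("w1.pkl","rb"));im=w["image"]
g=cv2.cvtColor(im,cv2.COLOR_RGB2GRAY)
# bar columns across the yellow disc
for r in (150,165,180,195):
    c=np.where(g[r,235:285]<80)[0]+235;c=c[abs(c-258)<14];print(r,c.min(),c.max(),plane(w,((c.min()+c.max())/2,r),.2,s))
a=plane(w,(258,133),.2,s);b=plane(w,(259,201),.2,s);print(a,b,(a+b)/2,np.linalg.norm(a-b))
# dock corner LEDs/outer black corners
for p in ((229,108),(303,122),(213,176),(287,192)): print(plane(w,p,.026,s))
m=(a+b)/2; print(delta(s,[m[0],m[1],.195]))
```

```text
150 250 262 [0.47668683 0.08883433 0.2       ]
165 250 263 [0.48125664 0.07300489 0.2       ]
180 251 263 [0.48591418 0.05688917 0.2       ]
195 252 264 [0.49122699 0.04053131 0.2       ]
[0.47424114 0.10721124 0.2       ] [0.49404767 0.03402577 0.2       ] [0.48414441 0.0706185  0.2       ] 0.07581827405272225
[0.42217975 0.12486565 0.026     ]
[0.54624839 0.13291142 0.026     ]
[0.42208675 0.00666938 0.026     ]
[0.55205928 0.01036305 0.026     ]
[0.0359 0.0101 0.419 ]
```

Emit:
{"fn": "drive_tool", "kwargs": {
  "rows": [
    [0, 0, -0.05, 0.027, 0.01, 0.1, 0],
    [0, 0, -0.05, 0.027, 0.01, 0.2, 0],
    [0, 0, -0.05, 0.027, 0.01, 0.3, 0],
    [0, 0, -0.05, 0.027, 0.01, 0.38, 0.3],
    [0, 0, -0.05, 0.027, 0.01, 0.404, 0.5],
    [0, 0, -0.05, 0.027, 0.01, 0.404, 1],
    [0, 0, -0.05, 0.027, 0.01, 0.404, 1],
    [0, 0, -0.05, 0.027, 0.01, 0.404, 1],
    [0, 0, -0.05, 0.027, 0.01, 0.404, 1],
    [0, 0, -0.05, 0.027, 0.01, 0.404, 1],
    [0, 0, -0.05, 0.027, 0.01, 0.404, 1],
    [0, 0, -0.05, 0.027, 0.01, 0.404, 1],
    [0, 0, -0.05, 0.027, 0.01, 0.404, 1],
    [0, 0, -0.05, 0.027, 0.01, 0.404, 1]
  ],
  "squeeze": 30
}}

```text
time_s: 3.37
ee_pos: [0.4851, 0.0679, 0.202]
eef_rot: [0.0, 0.599, 0.8, 0.0]
ft_force: [0.3, -0.3, -0.5]
finger_gap: 0.0242
finger_force: 0.0
```

Emit:
{"fn": "drive_tool", "kwargs": {
  "rows": [
    [0, 0, 0, 0, 0, 0, 1],
    [0, 0, 0, 0, 0, 0, 1],
    [0, 0, 0, 0, 0, 0, 1],
    [0, 0, 0, 0, 0, 0, 1],
    [0, 0, 0, 0, 0, 0, 1],
    [0, 0, 0, 0, 0, 0, 1]
  ]
}}

```text
time_s: 3.87
ee_pos: [0.4848, 0.0678, 0.2018]
eef_rot: [-0.0, 0.599, 0.8, -0.0]
ft_force: [-1.4, -1.1, 1.9]
finger_gap: 0.0153
finger_force: 30.0
```

Emit:
{"fn": "drive_tool", "kwargs": {
  "rows": [
    [0, 0, 0, 0, 0, -0.025, 1],
    [0, 0, 0, 0, 0, -0.06, 1],
    [0, 0, 0, 0, 0, -0.1, 1],
    [0, 0, 0, 0, 0, -0.13, 1],
    [0, 0, 0, 0, 0, -0.15, 1],
    [0, 0, 0, 0, 0, -0.15, 1],
    [0, 0, 0, -0.03, -0.01, -0.15, 1],
    [0, 0, 0, -0.08, -0.025, -0.15, 1],
    [0, 0, 0, -0.14, -0.041, -0.15, 1],
    [0, 0, 0, -0.2, -0.059, -0.15, 1],
    [0, 0, 0, -0.26, -0.077, -0.15, 1],
    [0, 0, 0, -0.32, -0.095, -0.15, 1],
    [0, 0, 0, -0.36, -0.107, -0.15, 1],
    [0, 0, 0, -0.376, -0.111, -0.15, 1],
    [0, 0, 0, -0.376, -0.111, -0.15, 1],
    [0, 0, 0, -0.376, -0.111, -0.15, 1]
  ]
}}

```text
time_s: 5.2
ee_pos: [0.4844, -0.0882, 0.2612]
eef_rot: [-0.001, 0.6, 0.8, 0.0]
ft_force: [0.5, 1.7, -4.2]
finger_gap: 0.0151
finger_force: 30.0
```

Run:
```python
from h import *
from cell import *
s=state();print(s["ee_pos"],s["ft_force"],s["wrist_torque"],s["finger_gap"])
t=snapshot("top");pickle.dump((s,t),open("t2.pkl","wb"))
w=snapshot("wrist");
cv2.imwrite("pics/w2.png",np.vstack([t["image"][150:270,100:400],w["image"][60:300,100:400]])[:,:,::-1])
```

```text
[ 0.48438889 -0.08817581  0.26117591] [ 0.49838114  1.6743775  -4.1719086 ] [ 0.11878405 -0.10129945  0.01505765] 0.015084720670267816
```

View pics/w2.png

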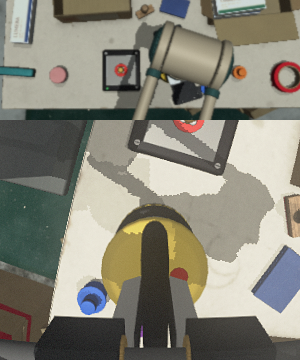

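Emit:
{"fn": "drive_tool", "kwargs": {
  "rows": [
    [0, 0, 0, 0, 0, 0.04, 1],
    [0, 0, 0, 0, 0, 0.09, 1],
    [0, 0, 0, 0, 0, 0.14, 1],
    [0, 0, 0, 0, 0, 0.18, 1],
    [0, 0, 0, 0, 0, 0.2, 1],
    [0, 0, 0, 0, 0, 0.208, 1],
    [0, 0, 0, 0, 0, 0.212, 1],
    [0, 0, 0, 0, 0, 0.215, 1],
    [0, 0, 0, 0, 0, 0.218, 1],
    [0, 0, 0, 0, 0, 0.22, 1],
    [0, 0, 0, 0, 0, 0.222, 1],
    [0, 0, 0, 0, 0, 0.222, 1]
  ]
}}

```text
time_s: 6.3
ee_pos: [0.4848, -0.0891, 0.1733]
eef_rot: [0.0, 0.6, 0.8, 0.0]
ft_force: [-1.1, -0.5, -5.4]
finger_gap: 0.015
finger_force: 30.0
```

Emit:
{"fn": "drive_tool", "kwargs": {
  "rows": [
    [0, 0, 0, 0, 0, 0.002, 1],
    [0, 0, 0, 0, 0, 0.004, 1],
    [0, 0, 0, 0, 0, 0.006, 1],
    [0, 0, 0, 0, 0, 0.006, 1]
  ]
}}

```text
time_s: 6.63
ee_pos: [0.4849, -0.0893, 0.1717]
eef_rot: [0.001, 0.599, 0.8, -0.0]
ft_force: [-1.9, -0.1, 3.7]
finger_gap: 0.0151
finger_force: 30.0
```

The lamp is on the bench, so I'll let go and rise straight up.

Emit:
{"fn": "drive_tool", "kwargs": {
  "rows": [
    [0, 0, 0, 0, 0, 0.004, 0.8],
    [0, 0, 0, 0, 0, 0.004, 0.6],
    [0, 0, 0, 0, 0, 0.004, 0.5],
    [0, 0, 0, 0, 0, 0.004, 0.5],
    [0, 0, 0, 0, 0, 0.004, 0.4],
    [0, 0, 0, 0, 0, 0.004, 0.4],
    [0, 0, 0, 0, 0, -0.03, 0.4],
    [0, 0, 0, 0, 0, -0.1, 0.4],
    [0, 0, 0, 0, 0, -0.2, 0.4],
    [0, 0, 0, 0, 0, -0.3, 0.4],
    [0, 0, 0, 0, 0, -0.4, 0.4],
    [0, 0, 0, 0, 0, -0.45, 0.4],
    [0, 0, 0, 0, 0, -0.45, 0.4]
  ]
}}

```text
time_s: 7.72
ee_pos: [0.487, -0.0897, 0.3561]
eef_rot: [0.005, 0.599, 0.8, 0.002]
ft_force: [0.6, -0.1, 0.1]
finger_gap: 0.0568
finger_force: 0.0
```

Run:
```python
from h import *
from cell import *
s=state();print(s["ee_pos"],s["ft_force"],s["finger_gap"])
w=snapshot("wrist");pickle.dump((s,w),open("w3.pkl","wb"))
cv2.imwrite("pics/w3.png",w["image"][:,:,::-1])
```

```text
[ 0.48704334 -0.08965797  0.35609985] [ 0.61411087 -0.07135771  0.13377288] 0.05683874762613157
```

View pics/w3.png

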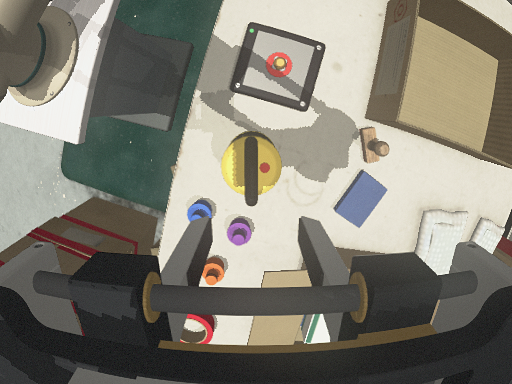

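The lamp stands upright at (250,165), its handle free. The stud and gasket are at (279,64), and the orange cap is at (213,271), beyond the purple (238,232) and blue (199,212) caps.

Emit:
{"fn": "drive_tool", "kwargs": {
  "rows": [
    [0, 0, 0, -0.1, -0.035, 0, 0.3],
    [0, 0, 0, -0.2, -0.07, 0, 0.3],
    [0, 0, 0, -0.3, -0.105, 0, 0.3],
    [0, 0, 0, -0.4, -0.14, 0, 0.3],
    [0, 0, 0, -0.48, -0.17, 0.1, 0.3],
    [0, 0, 0, -0.534, -0.187, 0.2, 0.3],
    [0, 0, 0, -0.534, -0.187, 0.3, 0.3],
    [0, 0, 0, -0.534, -0.187, 0.39, 0.3],
    [0, 0, 0, -0.534, -0.187, 0.39, 0.3],
    [0, 0, 0, -0.534, -0.187, 0.39, 0.3],
    [0, 0, 0, -0.534, -0.187, 0.39, 0.3],
    [0, 0, 0, -0.534, -0.187, 0.39, 0.3]
  ]
}}

```text
time_s: 8.77
ee_pos: [0.4744, -0.3155, 0.197]
eef_rot: [0.002, 0.599, 0.801, -0.0]
ft_force: [-0.6, -0.3, 0.4]
finger_gap: 0.0656
finger_force: 0.0
```

Run:
```python
from h import *
from cell import *
s=state();print(s["ee_pos"],s["finger_gap"],np.degrees(np.arctan2(*rot(s["eef_rot"])[[1,0],0])))
w=snapshot("wrist");pickle.dump((s,w),open("w4.pkl","wb"))
cv2.imwrite("pics/w4.png",w["image"][:,:,::-1])
_,b=blobs(w["image"],(5,150,80),(18,255,255),60);print(b)
```

```text
[ 0.47439457 -0.31554868  0.19701418] 0.06561345173405725 106.37059221542401
[]
```

View pics/w4.png

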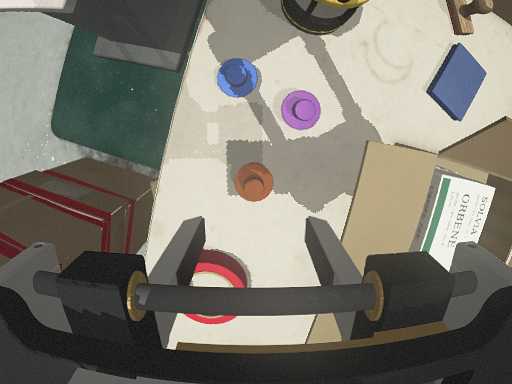

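The cap is between the fingers, in shadow, at (254,181). I'll measure its disc and knob top.

Run:
```python
from h import *
s,w=pickle.load(open("w4.pkl","rb"));im=w["image"]
_,b=blobs(im,(3,90,40),(22,255,255),60);print([x for x in b if 220<x[1][0]<290 and 150<x[1][1]<220])
print([plane(w,(254,182),z,s) for z in (.032,.045,.058)])
m,_=blobs(im,(3,90,40),(22,255,255));mm=np.zeros_like(m);mm[150:215,225:285]=m[150:215,225:285]
c=max(cv2.findContours(mm,0,1)[0],key=cv2.contourArea);e=cv2.fitEllipse(c);print(e)
x,y,ww,h=cv2.boundingRect(c);A=plane(w,(x,181),.032,s);B=plane(w,(x+ww-1,181),.032,s);C=(A+B)/2;print(C,np.linalg.norm(A-B))
cv2.imwrite("pics/c4.png",cv2.resize(im[140:225,210:300,::-1],None,fx=6,fy=6,interpolation=2))
```

```text
[([234, 163, 39, 39, 1124], [253.4, 182.0])]
[array([ 0.47467384, -0.31839343,  0.032     ]), array([ 0.47379645, -0.31539014,  0.045     ]), array([ 0.47291906, -0.31238685,  0.058     ])]
((253.4021453857422, 181.9731903076172), (37.26721954345703, 37.77576446533203), 161.38104248046875)
[ 0.47327902 -0.31759871  0.032     ] 0.04223236614872273
```

View pics/c4.png

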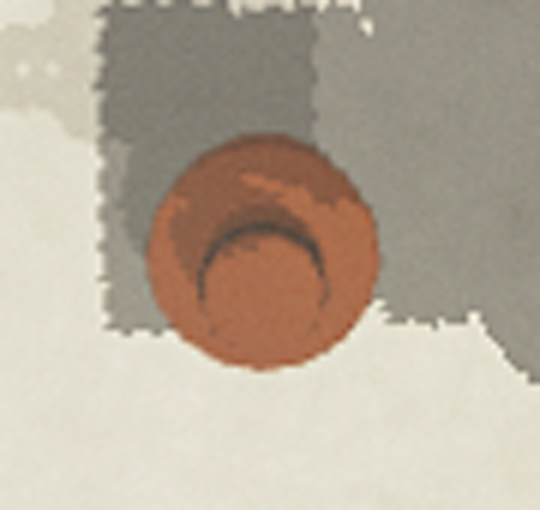

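Emit:
{"fn": "drive_tool", "kwargs": {
  "rows": [
    [0, 0, 0, -0.007, -0.002, 0.09, 0.3],
    [0, 0, 0, -0.007, -0.002, 0.18, 0.3],
    [0, 0, 0, -0.007, -0.002, 0.27, 0.3],
    [0, 0, 0, -0.007, -0.002, 0.32, 0.3],
    [0, 0, 0, -0.007, -0.002, 0.345, 0.3],
    [0, 0, 0, -0.007, -0.002, 0.352, 0.3],
    [0, 0, 0, -0.007, -0.002, 0.352, 0.5],
    [0, 0, 0, -0.007, -0.002, 0.352, 1],
    [0, 0, 0, -0.007, -0.002, 0.352, 1],
    [0, 0, 0, -0.007, -0.002, 0.352, 1],
    [0, 0, 0, -0.007, -0.002, 0.352, 1],
    [0, 0, 0, -0.007, -0.002, 0.352, 1],
    [0, 0, 0, -0.007, -0.002, 0.352, 1],
    [0, 0, 0, -0.007, -0.002, 0.352, 1]
  ],
  "squeeze": 40
}}

```text
time_s: 9.98
ee_pos: [0.4734, -0.3181, 0.0543]
eef_rot: [0.001, 0.6, 0.8, 0.0]
ft_force: [0.7, 0.4, 2.9]
finger_gap: 0.0214
finger_force: 40.1
```

Emit:
{"fn": "drive_tool", "kwargs": {
  "rows": [
    [0, 0, 0, 0, 0, -0.05, 1],
    [0, 0, 0, 0, 0, -0.15, 1],
    [0, 0, 0, 0, 0, -0.25, 1],
    [0, 0, 0, 0, 0, -0.35, 1],
    [0, 0, 0, 0, 0, -0.45, 1],
    [0, 0, 0, 0, 0, -0.55, 1],
    [0, 0, 0, 0, 0, -0.6, 1],
    [0, 0, 0, 0.08, 0.025, -0.6, 1],
    [0, 0, 0, 0.17, 0.057, -0.6, 1],
    [0, 0, 0, 0.26, 0.087, -0.6, 1],
    [0, 0, 0, 0.35, 0.117, -0.6, 1],
    [0, 0, 0, 0.44, 0.147, -0.6, 1],
    [0, 0, 0, 0.53, 0.177, -0.6, 1],
    [0, 0, 0, 0.62, 0.207, -0.6, 1],
    [0, 0, 0, 0.7, 0.235, -0.6, 1],
    [0, 0, 0, 0.75, 0.25, -0.6, 1],
    [0, 0, 0, 0.75, 0.25, -0.6, 1],
    [0, 0, 0, 0.75, 0.25, -0.6, 1],
    [0, 0, 0, 0.75, 0.25, -0.6, 1]
  ]
}}

```text
time_s: 11.57
ee_pos: [0.4845, -0.0026, 0.2937]
eef_rot: [0.0, 0.599, 0.8, -0.001]
ft_force: [1.5, -0.3, -0.1]
finger_gap: 0.0212
finger_force: 40.1
```

Run:
```python
from h import *
from cell import *
s=state();print(s["ee_pos"],s["finger_gap"],np.degrees(np.arctan2(*rot(s["eef_rot"])[[1,0],0])))
w=snapshot("wrist");t=snapshot("top");pickle.dump((s,w,t),open("w5.pkl","wb"))
cv2.imwrite("pics/w5.png",w["image"][:,:,::-1])
im=w["image"]
for lo,hi in (((0,120,80),(7,255,255)),((172,120,80),(180,255,255)),((15,90,80),(30,255,255))):
    print([x for x in blobs(im,lo,hi,40)[1]])
```

```text
[ 0.48454641 -0.00259166  0.2937    ] 0.021193500645304744 106.33452576514034
[([254, 103, 29, 30, 431], [268.0, 117.3])]
[([55, 241, 77, 36, 378], [92.8, 257.0]), ([109, 307, 6, 27, 118], [111.9, 320.0])]
[([262, 111, 14, 14, 148], [268.7, 117.6]), ([203, 210, 27, 45, 403], [212.1, 229.4]), ([239, 257, 17, 14, 109], [244.6, 264.9]), ([207, 275, 10, 52, 316], [210.9, 301.1]), ([293, 275, 10, 52, 307], [298.5, 301.5]), ([98, 332, 285, 21, 2570], [256.5, 343.8])]
```

View pics/w5.png

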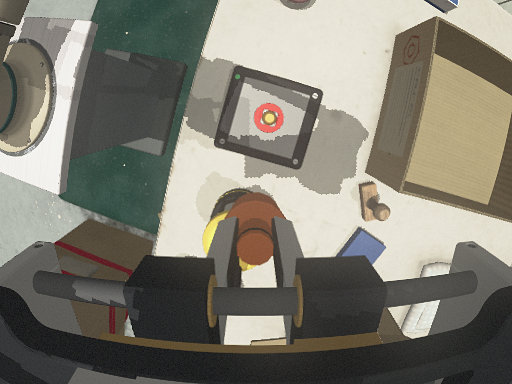

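The wrist view shows the gasket ring at (268,117) with the stud inside it. The cap is held upright at (255,230), and the lamp stands behind it at about (225,225).

Run:
```python
from h import *
s,w,t=pickle.load(open("w5.pkl","rb"))
print("gasket",plane(w,(268,117.5),.033,s),"w",np.linalg.norm(plane(w,(253.5,117.5),.033,s)-plane(w,(282.5,117.5),.033,s)))
print("tip?",plane(w,(268.7,117.6),.05,s))
im=t["image"]
for lo,hi,z in (((0,120,80),(9,255,255),.033),((15,90,80),(32,255,255),.05)):
    for x in blobs(im[190:250,190:255],lo,hi,4)[1]: print("top",x,plane(t,(x[1][0]+190,x[1][1]+190),z))
G=plane(w,(268,117.5),.033,s)
print(delta(s,[G[0],G[1],s["ee_pos"][2]]))
```

```text
gasket [0.48304664 0.06698068 0.033     ] w 0.040387536432259195
tip? [0.48319383 0.0671837  0.05      ]
[ 0.168   0.0453 -0.0002]
```

Emit:
{"fn": "drive_tool", "kwargs": {
  "rows": [
    [0, 0, 0, 0.06, 0.015, 0, 1],
    [0, 0, 0, 0.12, 0.03, 0, 1],
    [0, 0, 0, 0.17, 0.0455, 0.05, 1],
    [0, 0, 0, 0.17, 0.0455, 0.14, 1],
    [0, 0, 0, 0.17, 0.0455, 0.23, 1],
    [0, 0, 0, 0.17, 0.0455, 0.32, 1],
    [0, 0, 0, 0.17, 0.0455, 0.39, 1],
    [0, 0, 0, 0.17, 0.0455, 0.43, 1],
    [0, 0, 0, 0.17, 0.0455, 0.43, 1],
    [0, 0, 0, 0.17, 0.0455, 0.43, 1],
    [0, 0, 0, 0.17, 0.0455, 0.43, 1]
  ],
  "squeeze": 60
}}

```text
time_s: 12.58
ee_pos: [0.4843, 0.0677, 0.123]
eef_rot: [0.001, 0.6, 0.8, 0.001]
ft_force: [0.2, -0.3, -0.4]
finger_gap: 0.021
finger_force: 60.1
```

Run:
```python
from h import *
from cell import *
s=state();print(s["ee_pos"],s["ft_force"],s["finger_gap"])
w=snapshot("wrist");d=snapshot("side");pickle.dump((s,w,d),open("w6.pkl","wb"))
a=cv2.resize(w["image"][100:240,180:330],None,fx=2.6,fy=2.6);b=cv2.resize(d["image"][180:275,160:290],(400,364))
b=b[:a.shape[0]];a=a[:b.shape[0]];cv2.imwrite("pics/w6.png",np.hstack([a,b])[:,:,::-1])
```

```text
[0.48430448 0.06773941 0.12297433] [ 0.24186966 -0.26240011 -0.42632746] 0.021028828976848157
```

View pics/w6.png

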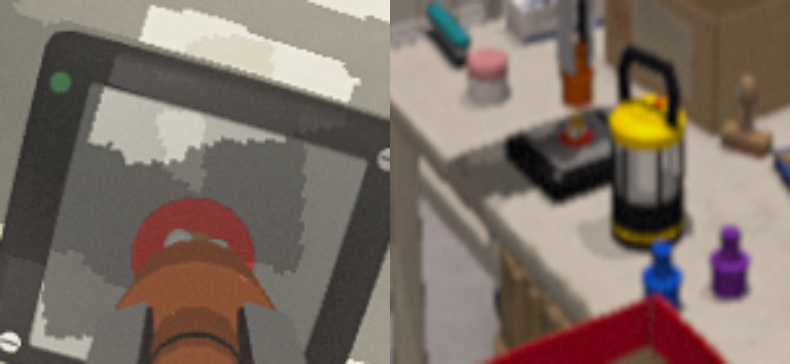

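Left half: the cap (centre column about 195) lines up with the gasket (about 194). Right half: the cap hangs over the stud at (578,90), and the lamp stands upright. I'll go down over the tip next.

Emit:
{"fn": "drive_tool", "kwargs": {
  "rows": [
    [0, 0, 0, 0, 0, 0.015, 1],
    [0, 0, 0, 0, 0, 0.025, 1],
    [0, 0, 0, 0, 0, 0.035, 1],
    [0, 0, 0, 0, 0, 0.045, 1],
    [0, 0, 0, 0, 0, 0.052, 1],
    [0, 0, 0, 0, 0, 0.052, 1],
    [0, 0, 0, 0, 0, 0.052, 1]
  ]
}}

```text
time_s: 13.27
ee_pos: [0.4828, 0.0685, 0.1007]
eef_rot: [-0.0, 0.599, 0.8, -0.0]
ft_force: [0.5, -0.8, -0.2]
finger_gap: 0.0208
finger_force: 60.1
```

Emit:
{"fn": "drive_tool", "kwargs": {
  "rows": [
    [0, 0, 0, 0, 0, 0.005, 1],
    [0, 0, 0, 0, 0, 0.01, 1],
    [0, 0, 0, 0, 0, 0.014, 1],
    [0, 0, 0, 0, 0, 0.018, 1],
    [0, 0, 0, 0, 0, 0.022, 1],
    [0, 0, 0, 0, 0, 0.025, 1],
    [0, 0, 0, 0, 0, 0.028, 1],
    [0, 0, 0, 0, 0, 0.028, 1]
  ]
}}

```text
time_s: 13.93
ee_pos: [0.4829, 0.0689, 0.089]
eef_rot: [-0.0, 0.6, 0.8, 0.0]
ft_force: [3.0, 2.4, -5.6]
finger_gap: 0.0212
finger_force: 60.1
```

Emit:
{"fn": "drive_tool", "kwargs": {
  "rows": [
    [0, 0, 0, 0, 0, 0.003, 1],
    [0, 0, 0, 0, 0, 0.006, 1],
    [0, 0, 0, 0, 0, 0.006, 1],
    [0, 0, 0, 0, 0, 0.006, 1]
  ]
}}

```text
time_s: 14.27
ee_pos: [0.4828, 0.0682, 0.0874]
eef_rot: [0.0, 0.599, 0.8, -0.0]
ft_force: [-0.7, 0.7, -1.9]
finger_gap: 0.021
finger_force: 60.2
```

Emit:
{"fn": "drive_tool", "kwargs": {
  "rows": [
    [0, 0, 0, 0, 0, 0.003, 1],
    [0, 0, 0, 0, 0, 0.006, 1],
    [0, 0, 0, 0, 0, 0.006, 1],
    [0, 0, 0, 0, 0, 0.006, 1]
  ]
}}

```text
time_s: 14.6
ee_pos: [0.4829, 0.0682, 0.0859]
eef_rot: [0.0, 0.599, 0.8, -0.0]
ft_force: [-1.6, 0.2, 6.1]
finger_gap: 0.0211
finger_force: 61.0
```

Emit:
{"fn": "drive_tool", "kwargs": {
  "rows": [
    [0, 0, 0, 0, 0, 0.002, 1],
    [0, 0, 0, 0, 0, 0.003, 1],
    [0, 0, 0, 0, 0, 0.003, 1],
    [0, 0, 0, 0, 0, 0.003, 1],
    [0, 0, 0, 0, 0, 0.003, 1],
    [0, 0, 0, 0, 0, 0.003, 1]
  ]
}}

```text
time_s: 15.1
ee_pos: [0.483, 0.0682, 0.0851]
eef_rot: [0.0, 0.599, 0.8, -0.0]
ft_force: [-2.9, -0.7, 9.4]
finger_gap: 0.0209
finger_force: 61.3
```

Run:
```python
from cell import *
import time
for i in range(4):
    snapshot("side"); s=state();print(s["time_s"],s["ee_pos"],s["ft_force"],s["wrist_torque"],s["finger_gap"])
```

```text
15.15 [0.48302544 0.06816854 0.08515595] [-2.45003772 -0.07866457  9.1161155 ] [-0.12625756  0.45629209  0.04515922] 0.02076144794982353
15.2 [0.48296314 0.06820161 0.08513611] [-2.60358548  0.08493393  9.64363138] [-0.14919353  0.48712604 -0.01655682] 0.021019742553504313
15.25 [0.48294007 0.06819    0.08511274] [-2.16948409 -0.14249147  9.19337201] [-0.10920297  0.43347048 -0.02213386] 0.021131386892769482
15.3 [0.48299163 0.06817908 0.08511545] [-2.04375887 -0.17337776 10.36686868] [-0.13235479  0.48270494  0.00435413] 0.020864679275768537
```

The force is steady at about 9.5 N and the cap's underside is about 2 mm below the free gasket, so it is home and pressed. I'm handing in now.

```bash
python3 -c "
from cell import *
print(close_job())"
```

```text
the job is handed in; nothing more can be done
None
```

The job is handed in, with no verdict returned: the lamp stands upright on the bench beside the dock, let go, and by pose and force the orange cap is snapped home over the stud, still held and pressed onto the gasket at about 9–10 N.

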